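# Open the vegetable keeper's vent window one hole wider

### The arm

A 7-joint arm with a two-finger parallel gripper is mounted at the origin on a cart in front of the work surface, level with it; the furniture and walls round the work are solid. World frame = base frame: x ahead of the robot, y to its left, z up, the work surface at z = 0. Lengths are in m, angles in rad, forces in N, time in s.
With the tool pointing down it reaches from about 0.4 to 0.875 m from the base axis. Payload 6.5 kg.
Tool frame: the origin (TCP) lies midway between the tips of the shut fingers; the grasp point (between the pads) lies 19 mm behind it; y points along the fingers, z is the direction in which the jaws open and shut, and the axes are right-handed (so a half turn about y gives the same grasp; the last joint's range is limited). The gripper opens to 85 mm and grips with 20 to 120 N. Pads are 22 mm wide; open, the fingers measure 114 mm over their backs; the gripper's body (76 mm by 85 mm) begins 54 mm behind the grasp point. The pads swing forward as they close: fully open they stand 13 mm farther back than shut.
Start: joints at [-1.291, 0.536, -0.004, 1.538, 0.003, 1.067, -0.071], TCP at [0.22, 0.612, 0.231] pointing down, gripper open.
Joint ranges: [-2.7, 2.7], [-0.37, 2.16], [-1.27, 1.26], [0.24, 2.4], [-1.31, 4.45], [0.19, 1.91], [-2.76, 2.76]. Speed limits (rad/s): [2.39, 2.39, 3.14, 3.14, 3.14, 3.14, 3.14].

### API

Orientations are given as a rotation vector (axis times angle).
In Python, from workcell import ctrl, vision gives the robot as it stands.
- The arm moves only by the tool apply_moves, never from a script. Its argument "commands" is a list of rows, each a list of 5 numbers: the closure in counts, from 0 (fully open) to 255 (shut), then the shift along the tool's x, y, z in cm, then the turn about the tool's y in rad. A call has 1 to 20 rows; each row shifts and turns the commanded pose from where the row before left it, along the tool's axes as they then stand; what a row does not reach is not made up. A row lasts 1/10 s, in which the tool goes at most 50 mm and 8.59 degrees, less where a joint would pass 70% of its speed; a pose out of reach is approached as far as the arm can. A call is refused whole if a number of a shift passes 5 or a number of a turn 0.15, either way. A call with a gripper value outside its range is refused whole. The fingers move at their own pace and stop on an object; "grip_force" is the grip in N (left out, the last holds). Time passes only in rows, so rows that do not move let the fingers close. It gives the time, the measured TCP pose, the force and the opening at its end, in the units of the state.
- ctrl.read_state(): the state, without advancing time (a new reading comes with each control period).
- vision.snapshot(name): name is "side" or "top" or "wrist"; returns (picture, depth): 480x640x3 uint8, red, green, blue; 480x640 float32, m along the optical axis (not along the pixel's ray), 0 where there is no reading.
- vision.get_calibration(name): a dict with "intrinsics" (3x3 intrinsics, pixels), "view" (4x4, takes a point from world to camera coordinates). Camera axes: x right, y down, z forward; pixel columns grow to the right and rows downward; lengths in m; the calibration is good to about 2 mm. A picture is of the moment at which its call begins: read the wrist's pose just before it. get_calibration takes no time and is no camera call; for the wrist camera it gives the pose at the moment of the call.
- ctrl.finish_job(): hands the job in, once; it reports no verdict.
Trained networks look in the newest picture that a camera, given by its name, has taken for a name from the list of things; names that differ only in an ending like _2 or _b are one class to them, and where a whole thing is asked for, a point or a joint stands for the part that bears it (a point fixed in the world has none). Each returns a list of dicts, best first, with "conf" (0 to 1); they miss things now and then, are a little off and sometimes report something else, mostly with a low value. They report only what shows in the picture. A call takes as long as a camera call.
- vision.search_frame(name, camera): "xyz" ([x, y, z] in m, in the coordinates of the camera as it stood for that picture, good to about 4 mm: the middle of the surface that is visible of it).
The state is a dict: "time_s": time; "joints": joint angles; "joint_velocities": joint speeds; "joint_torque": joint torques, N m; "tcp_pos": TCP position; "tcp_rot": TCP orientation; "contact_force": force on the tool from outside, world axes, zero at the start; "torque": the same for the moment, N m; "finger_gap": opening from 0.0 (shut) to 1.0 (fully open).
Only numpy, scipy, OpenCV 4.12 (cv2) and the standard library are available. Lean on these libraries where they do the work, as an engineer would, in place of code of your own. Each camera call takes 0.05 s, during which the arm holds its last target.

### The job

The little vent window of the wooden vegetable keeper is held ajar by its metal stay, whose middle hole sits over the upright pin on the board. Take the stay by its knob, lift it off the pin, draw the window open one hole wider and lower the hole nearest the window over the pin, so that the stay lies flat on the board again; then let go. Leave the food tin on the board standing where it is.

Things in the scene. Friction and masses are not known exactly. Their poses are not given: they have to be found in the camera images.
- stay: Loose flat aluminium bar, 215 x 40 x 8 mm, about 160 g, lying on the board. Origin: underside, centre of the hole nearest the window (the one wanted). x runs along the bar from the window to the knob, z up. Three 26 mm holes at x = 0, 40, 80 mm; the pin starts in the middle one. A 16 mm eye at x = -50 mm rides on a captive upright post of the window: it turns, tilts 15 degrees, rises up to 45 mm.
- knob (a point): Centre of the top of the stay's knob: an upright black cylinder, 24 mm diameter, 50 mm tall above the bar, on the bar's axis at x = 130 mm of the stay. Grip from above at any yaw. Drawing it from the window swings the window's upright hinge with hardly any force, and it stays where left; to bring the next hole to the pin the bar goes about 40 mm nearly straight along its own x.
- pin (a point): Foot of the fixed upright steel pin, on its axis, level with the board's top (16 mm above the worktop) on which the stay lies. z up. The pin is 10 mm thick, domed, 22 mm high: 14 mm stands out above the stay. The board reaches 250 mm out, towards the robot, from a fixed glazed wooden box 145 mm high and 220 mm wide; the window is in the box's front.
- tin: Bystander: an upright food tin, 57 mm diameter, 72 mm high, origin at the centre of its underside, standing on the board to the right of the stay, seen from the robot. Not to be disturbed.

How it is judged:
At the end, for the whole second after the job is handed in: The hole nearest the window is over the pin (its centre within 11 mm of the pin's axis, its underside within 5 mm of the board), the stay lies flat (within 3.4 degrees) and at rest, and the gripper has let go (horizontal distance between stay and pin below 0.011 m and z of stay in the frame of pin below 0.005 m and angle between stay's own z axis and vertical below 0.06 rad and linear speed of stay below 0.02 m/s); the robot touches nothing.
It fails at once if the food tin is shifted by more than 30 mm or knocked over (distance of tin from where it was at the start of the episode above 0.03 m or angle between tin's own z axis and vertical above 0.5 rad).
It also fails if it takes over 40 s, if anything falls off the work surface, if the arm or the gripper's body presses on something with over 40 N, if the wrist force passes 120 N, or if a joint passes its speed limit or range.

## Working session

There is one attempt and no reset: what is moved stays moved. The work goes in short steps, Python scripts to look and compute and a tool call to move; the robot and the scene stay as the last step left them, time stands still between calls to the robot, and variables do not carry over. Pictures are saved under pics/ and viewed, and the job is handed in when it is done.

Besides the shell and the picture viewer there is one more tool, called after "Request:" as a command line: name --pt "numbers of a row" for each row, then --argument value for the rest. apply_moves: Moves the arm, as the interface text tells. Its arguments: {"type":"object","properties":{"commands":{"type":"array","items":{"type":"array","items":{"type":"number"}}},"grip_force":{"type":"number"}},"required":["commands"]}

```bash
ls; mkdir -p pics; cat > h.py <<'E'
import numpy as np,cv2
from workcell import ctrl,vision
from scipy.spatial.transform import Rotation as R
def snap(cam,fn):
    V=np.array(vision.get_calibration(cam)["view"]);K=np.array(vision.get_calibration(cam)["intrinsics"])
    p,d=vision.snapshot(cam); cv2.imwrite("pics/"+fn,p[:,:,::-1]); return p,d,K,V
def w(V,x): return (np.linalg.inv(V)@np.r_[x,1])[:3]
def pix(K,V,d,u,v,z=None):
    z=d[v,u] if z is None else z
    return w(V,np.linalg.inv(K)@np.array([u,v,1])*z)
def proj(K,V,X):
    c=(V@np.r_[X,1])[:3]; q=K@c; return q[:2]/q[2]
def find(n,cam,V):
    return [(round(r["conf"],2),w(V,r["xyz"]).round(4).tolist()) for r in vision.search_frame(n,cam)[:3]]
E
python3 - <<'E'
from h import *
s=ctrl.read_state();print(s)
print(R.from_rotvec(s["tcp_rot"]).as_matrix().round(3))
for c in ["side","top"]:
    p,d,K,V=snap(c,c+"0.png")
    np.savez("/tmp/"+c,p=p,d=d,K=K,V=V)
    for n in ["stay","knob","pin","tin"]: print(c,n,find(n,c,V))
print(ctrl.read_state()["time_s"])
E
```

```text
pics
{'time_s': 0.0, 'joints': array([-1.29119791,  0.53716744, -0.00446845,  1.53886638,  0.00259766,
        1.06730966, -0.071206  ]), 'joint_velocities': array([ 0.00093444, -0.00033292, -0.00034   , -0.0009112 ,  0.00037834,
       -0.00033029,  0.00137121]), 'joint_torque': array([ 3.44693080e-04, -5.83407390e+01,  1.04876686e+00, -2.59096295e+01,
        1.23114730e-02,  9.54575837e-03, -2.17126882e-05]), 'tcp_pos': array([0.22010077, 0.6109271 , 0.23041462]), 'tcp_rot': array([-1.55545833,  0.27148865, -0.27118827]), 'contact_force': array([0.52323419, 0.11988716, 0.15290976]), 'torque': array([-0.03575943, -0.0002097 , -0.02315876]), 'finger_gap': 0.9956708623255514}
[[ 0.941 -0.     0.339]
 [-0.339 -0.002  0.941]
 [ 0.    -1.    -0.002]]
side stay [(0.6, [0.5284, -0.0185, 0.0235])]
side knob [(0.86, [0.5291, -0.017, 0.0257])]
side pin [(0.88, [0.6839, -0.0062, 0.0535])]
side tin [(0.92, [0.4678, -0.087, 0.06])]
top stay [(0.68, [0.5518, -0.041, 0.0224])]
top knob [(0.83, [0.547, -0.0453, 0.0229])]
top pin [(0.62, [0.6656, -0.0687, 0.0388])]
top tin [(0.68, [0.4623, -0.1105, 0.0821])]
0.5
```

View pics/side0.png

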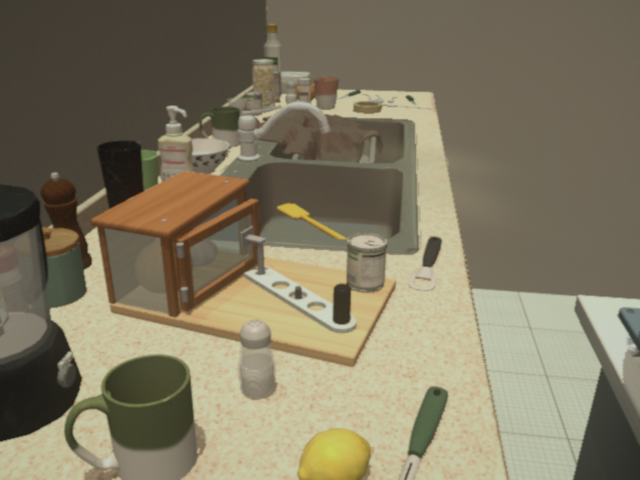

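View pics/top0.png

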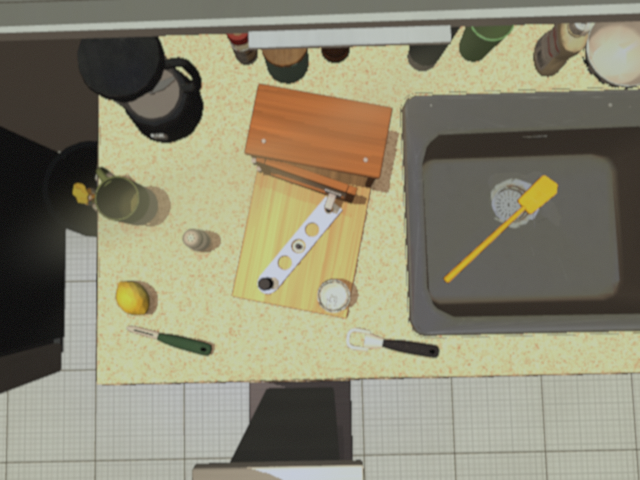

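The side view shows the knob at (342,303), the pin at (298,292) and the tin at (366,262). In the top view the knob is at (265,283), the pin at (298,245), the holes at (284,262) and (312,229), and the tin at (335,295). Next I turn these into positions.

```bash
python3 - <<'E'
from h import *
def ray(K,V,u,v,z):
    C=w(V,[0,0,0]); D=w(V,np.linalg.inv(K)@[u,v,1])-C; return (C+D*(z-C[2])/D[2]).round(4)
for c in["top","side"]:
    f=np.load(f"/tmp/{c}.npz");K,V,d,p=[f[k] for k in"KVdp"]
    print(c,w(V,[0,0,0]).round(3),K[0,0])
    pts={"top":dict(knob=(265,283,.074),pin=(298,245,.038),h1=(312,229,.024),h3=(284.5,262,.024),tin=(335,294,.088),eye=(330,207,.024)),
         "side":dict(knob=(342,288,.074),pin=(298,288,.038),h1=(281,284,.024),h3=(317,304,.024),tin=(367,241,.088))}[c]
    for n,(u,v,z) in pts.items(): print(n,ray(K,V,u,v,z), "depthpt",pix(K,V,d,int(u),int(v)).round(4))
    b=(slice(190,310),slice(225,375)) if c=="top" else (slice(220,350),slice(220,410))
    cv2.imwrite(f"pics/{c}z.png",cv2.resize(p[b][:,:,::-1],None,fx=4,fy=4,interpolation=cv2.INTER_CUBIC)[:600,:800])
E
```

```text
top [ 0.508 -0.097  0.927] 484.2033635236565
knob [0.4899 0.0075 0.074 ] depthpt [0.4899 0.0073 0.076 ]
pin [ 0.5572 -0.0501  0.038 ] depthpt [ 0.5572 -0.0501  0.0385]
h1 [ 0.5873 -0.0763  0.024 ] depthpt [ 0.588  -0.0761  0.0154]
h3 [ 0.5269 -0.0235  0.024 ] depthpt [ 0.5271 -0.0218  0.0155]
tin [ 0.4682 -0.1146  0.088 ] depthpt [ 0.468  -0.1146  0.0835]
eye [ 0.6278 -0.1111  0.024 ] depthpt [ 0.6204 -0.1103  0.0793]
side [0.431 0.676 0.438] 592.1591208530391
knob [0.4897 0.0137 0.074 ] depthpt [0.4896 0.0142 0.0743]
pin [ 0.5565 -0.0425  0.038 ] depthpt [ 0.557  -0.0452  0.0365]
h1 [ 0.5876 -0.0759  0.024 ] depthpt [ 0.59   -0.0874  0.0177]
h3 [ 0.5273 -0.0265  0.024 ] depthpt [ 0.5284 -0.0349  0.019 ]
tin [ 0.4661 -0.1065  0.088 ] depthpt [ 0.4661 -0.1076  0.0875]
```

View pics/topz.png

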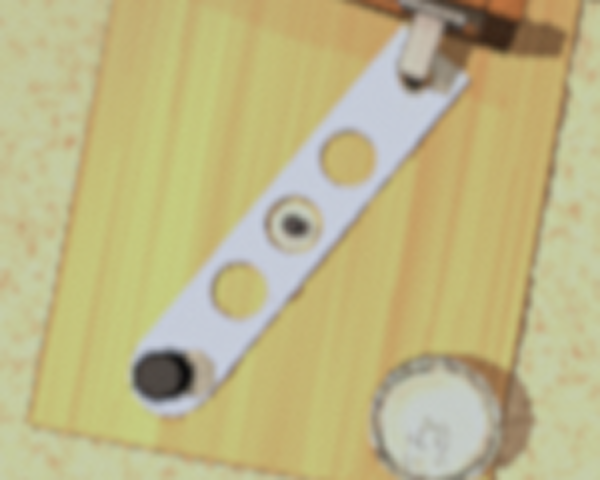

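View pics/sidez.png

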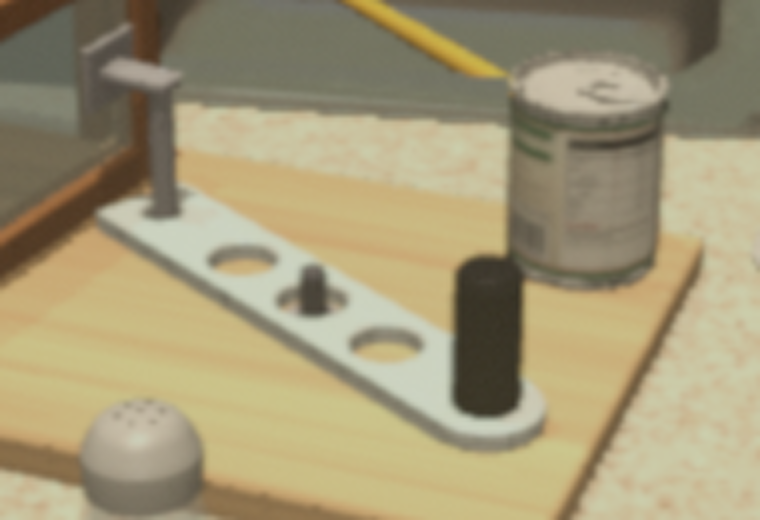

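Request:
apply_moves --pt "0 0 0 0 0.15" --pt "0 0 0 0 0.15" --pt "0 0 0 0 0.15" --pt "0 0 0 0 0.15" --pt "0 0 0 0 0.15" --pt "0 0 0 0 0.15" --pt "0 0 0 0 0.15" --pt "0 0 0 0 0.15" --pt "0 0 0 0 0.15" --pt "0 0 0 0 0.15" --pt "0 0 0 0 0.15" --pt "0 0 0 0 0.15" --pt "0 0 0 0 0.15" --pt "0 0 0 0 0" --grip_force 50

```text
time_s: 1.9
tcp_pos: [0.22, 0.6116, 0.2312]
tcp_rot: [-0.773, 1.72, -1.721]
contact_force: [-0.7, 0.3, 0.5]
finger_gap: 1.001
```

```bash
cat > rel.py <<'E'
from h import *
import sys
def rel(T):
    s=ctrl.read_state();M=R.from_rotvec(s["tcp_rot"]).as_matrix()
    print("t",round(s["time_s"],2),"tcp",s["tcp_pos"].round(4),"F",s["contact_force"].round(1),"gap",round(s["finger_gap"],3),"j",s["joints"].round(2))
    print(M.round(3)); print("cm in tool",(M.T@(np.array(T)-s["tcp_pos"])*100).round(2))
if __name__=="__main__": rel([float(a) for a in sys.argv[1:4]])
E
python3 rel.py .4895 .0085 .18
```

```text
t 1.9 tcp [0.22   0.6116 0.2312] F [-0.7  0.3  0.5] gap 1.001 j [-1.6   0.57  0.44  1.56 -0.27  1.08 -1.81]
[[-0.664  0.     0.748]
 [-0.748 -0.    -0.664]
 [-0.    -1.     0.   ]]
cm in tool [27.22  5.14 60.19]
```

Request:
apply_moves --pt "0 1.95 0 4.3 0" --pt "0 1.95 0 4.3 0" --pt "0 1.95 0 4.3 0" --pt "0 1.95 0 4.3 0" --pt "0 1.95 0 4.3 0" --pt "0 1.95 0 4.3 0" --pt "0 1.95 0 4.3 0" --pt "0 1.95 0 4.3 0" --pt "0 1.95 0 4.3 0" --pt "0 1.95 0 4.3 0" --pt "0 1.95 0 4.3 0" --pt "0 1.95 0 4.3 0" --pt "0 1.95 0 4.3 0" --pt "0 1.95 0 4.3 0" --pt "0 0 0 0 0"

```text
time_s: 3.4
tcp_pos: [0.4919, 0.0008, 0.2322]
tcp_rot: [-0.768, 1.719, -1.727]
contact_force: [-0.3, 0.1, 0.7]
finger_gap: 0.999
```

```bash
python3 - <<'E'
from h import *
p,d,K,V=snap("wrist","w1.png")
print(w(V,[0,0,0]).round(3))
for n in["knob","pin","tin"]:print(n,find(n,"wrist",V))
np.savez("/tmp/w1",p=p,d=d,K=K,V=V)
from rel import rel
rel([.4895,.0085,.13])
E
```

```text
[0.544 0.063 0.376]
knob [(0.59, [0.5535, -0.0406, 0.025]), (0.49, [0.4697, -0.0988, 0.0866])]
pin [(0.74, [0.6527, -0.0426, 0.0161])]
tin [(0.8, [0.4671, -0.0967, 0.0848])]
t 3.6 tcp [0.4895 0.0092 0.2312] F [ 0.   0.3 -0.8] gap 0.999 j [-0.7   0.31  0.71  1.98 -0.25  0.93 -0.58]
[[-0.66  -0.001  0.751]
 [-0.751  0.001 -0.66 ]
 [-0.    -1.    -0.001]]
cm in tool [ 0.05 10.12  0.05]
```

View pics/w1.png

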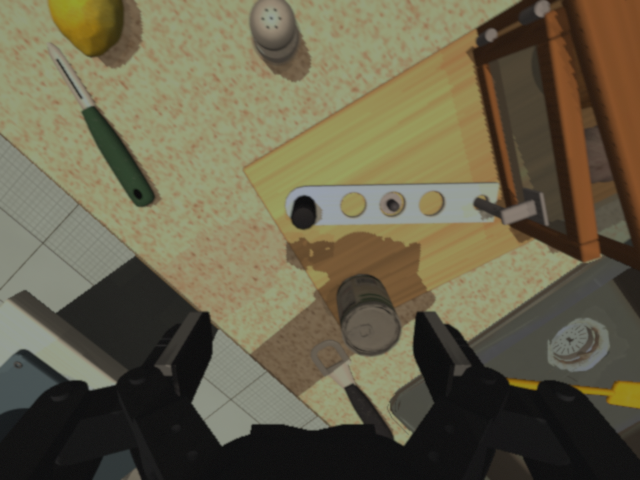

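The wrist view shows the knob top at about (304,213), the pin top at (393,206) and the holes at (353,204) and (431,203). The bar lies level in the image, so the jaws are lined up with it.

```bash
python3 - <<'E'
from h import *
f=np.load("/tmp/w1.npz");K,V,d,p=[f[k] for k in"KVdp"]
def ray(u,v,z):
    C=w(V,[0,0,0]); D=w(V,np.linalg.inv(K)@[u,v,1])-C; return (C+D*(z-C[2])/D[2]).round(4)
for n,u,v,z in[("knob",304,214,.074),("pin",393,206,.038),("h3",353.5,204,.024),("h2",392,203.5,.024),("h1",431,203,.024),("tin",370,327,.088)]:print(n,ray(u,v,z),pix(K,V,d,int(u),int(v)).round(4))
cv2.imwrite("pics/w1z.png",cv2.resize(p[160:260,270:470,::-1],None,fx=4,fy=4,interpolation=cv2.INTER_CUBIC))
E
```

```text
knob [0.4918 0.0132 0.074 ] [0.4922 0.0136 0.0764]
pin [ 0.5558 -0.0451  0.038 ] [ 0.5558 -0.0449  0.0389]
h3 [ 0.5276 -0.021   0.024 ] [ 0.5269 -0.0223  0.0173]
h2 [ 0.5571 -0.0469  0.024 ] [ 0.557  -0.0429  0.0355]
h1 [ 0.587  -0.0731  0.024 ] [ 0.5877 -0.0754  0.0179]
tin [ 0.4671 -0.1063  0.088 ] [ 0.467  -0.1064  0.0879]
```

View pics/w1z.png

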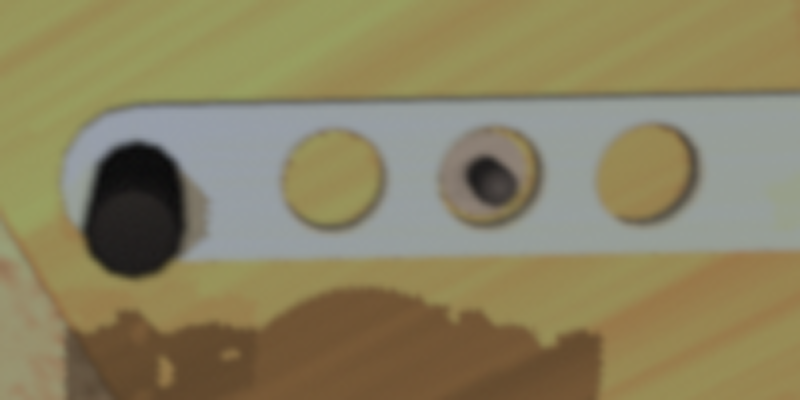

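Request:
apply_moves --pt "0 0 4 0 0" --pt "0 0 4 0 0" --pt "0 0 4 0 0" --pt "0 0 3 0 0" --pt "0 0 2 0 0" --pt "0 0 1.5 0 0" --pt "0 0 0.8 0 0" --pt "0 0 0 0 0" --pt "0 0 0 0 0"

```text
time_s: 4.5
tcp_pos: [0.4902, 0.0087, 0.0388]
tcp_rot: [-0.775, 1.719, -1.719]
contact_force: [0.0, -0.7, 0.1]
finger_gap: 0.997
```

```bash
python3 - <<'E'
from h import *
p,d,K,V=snap("wrist","w2.png")
p,d,K,V=snap("side","s2.png")
from rel import rel
rel([.4895,.009,.038])
E
```

```text
t 4.6 tcp [0.4905 0.0084 0.0391] F [-0.9  0.7 -0.2] gap 0.999 j [-0.48  0.64  0.47  2.09 -0.56  0.53 -0.32]
[[-0.662  0.002  0.749]
 [-0.749  0.    -0.662]
 [-0.001 -1.     0.001]]
cm in tool [ 0.02  0.11 -0.12]
```

View pics/w2.png

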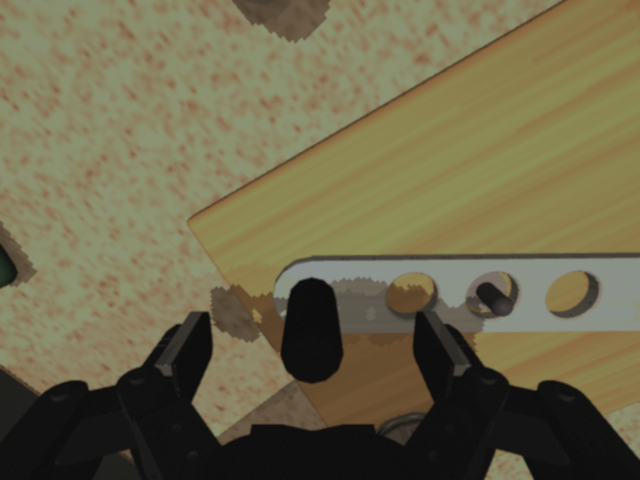

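View pics/s2.png

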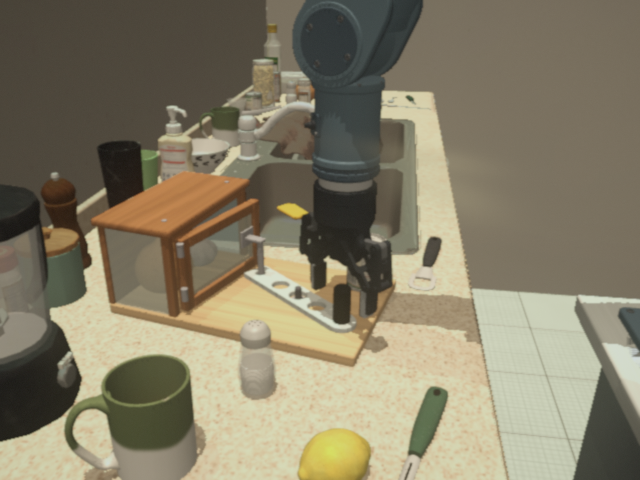

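```bash
python3 - <<'E'
from h import *
for c in["side","wrist"]:
    k=vision.get_calibration(c);K=np.array(k["intrinsics"]);V=np.array(k["view"])
    s=ctrl.read_state();M=R.from_rotvec(s["tcp_rot"]).as_matrix();t=s["tcp_pos"]
    for z in(.024,.052,.058,.074):
        q=np.r_[t[:2],z];print(c,z,proj(K,V,q).round(0),[proj(K,V,q+M[:,2]*a).round(0) for a in(-.0425,.0425)])
    im=cv2.imread({"side":"pics/s2.png","wrist":"pics/w2.png"}[c])
    a=im[220:350,270:430] if c=="side" else im[270:440,180:460]
    cv2.imwrite(f"pics/z2{c}.png",cv2.resize(a,None,fx=4 if c=="side" else 2.8,fy=4 if c=="side" else 2.8))
E
```

```text
side 0.024 [341. 319.] [array([364., 333.]), array([320., 307.])]
side 0.052 [341. 301.] [array([364., 314.]), array([320., 289.])]
side 0.058 [341. 297.] [array([365., 310.]), array([320., 285.])]
side 0.074 [342. 286.] [array([365., 299.]), array([320., 274.])]
wrist 0.024 [316. 298.] [array([231., 298.]), array([400., 298.])]
wrist 0.052 [317. 328.] [array([217., 328.]), array([416., 328.])]
wrist 0.058 [317. 336.] [array([213., 336.]), array([420., 336.])]
wrist 0.074 [317. 361.] [array([202., 361.]), array([433., 361.])]
```

View pics/z2side.png

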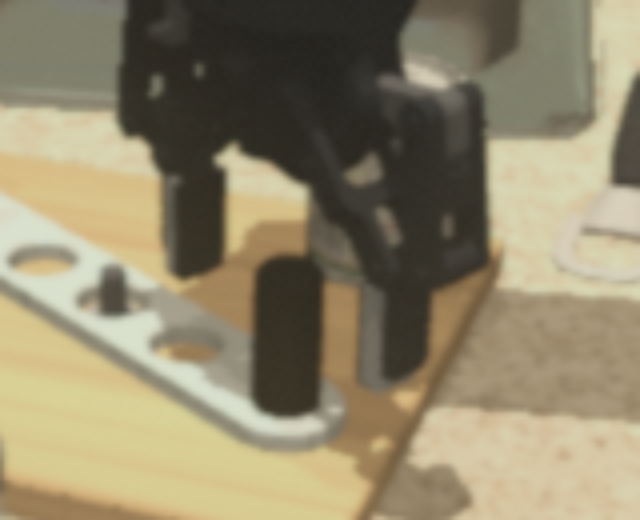

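View pics/z2wrist.png

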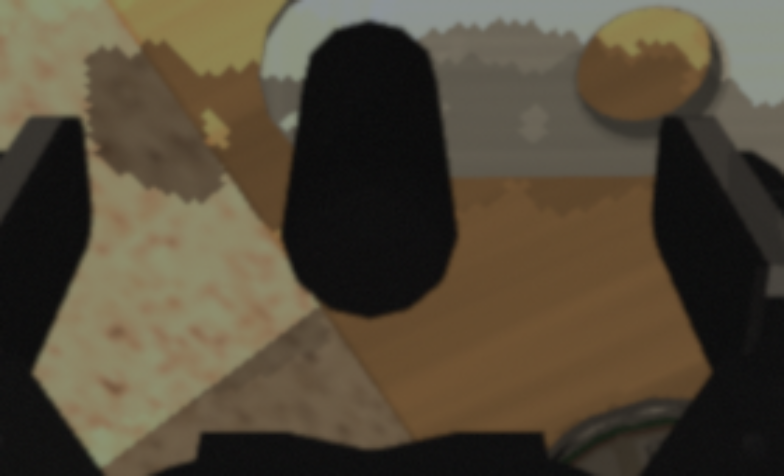

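Request:
apply_moves --pt "0 -0.1 0 -0.15 0" --pt "130 0 0 0 0" --pt "255 0 0 0 0" --pt "255 0 0 0 0" --pt "255 0 0 0 0" --pt "255 0 0 0 0" --pt "255 0 0 0 0" --pt "255 0 0 0 0" --pt "255 0 0 0 0" --pt "255 0 0 0 0" --grip_force 60

```text
time_s: 5.6
tcp_pos: [0.4895, 0.0096, 0.0386]
tcp_rot: [-0.774, 1.72, -1.72]
contact_force: [-1.1, 0.0, 4.5]
finger_gap: 0.262
```

```bash
python3 rel.py .4895 .009 .038
```

```text
t 5.6 tcp [0.4895 0.0096 0.0386] F [-1.1  0.   4.5] gap 0.262 j [-0.48  0.64  0.47  2.09 -0.56  0.53 -0.32]
[[-0.663  0.     0.748]
 [-0.748  0.    -0.663]
 [-0.    -1.    -0.   ]]
cm in tool [0.05 0.06 0.04]
```

Request:
apply_moves --pt "255 0 -0.5 0 0" --pt "255 0 -0.5 0 0" --pt "255 0 -0.5 0 0" --pt "255 0 -0.5 0 0" --pt "255 0 -0.5 0 0" --pt "255 0 -0.5 0 0" --pt "255 0 -0.3 0 0" --pt "255 0 0 0 0" --pt "255 0 0 0 0"

```text
time_s: 6.5
tcp_pos: [0.4894, 0.0098, 0.0713]
tcp_rot: [-0.774, 1.72, -1.72]
contact_force: [0.3, -0.6, -1.2]
finger_gap: 0.26
```

```bash
python3 - <<'E'
from h import *
p,d,K,V=snap("side","s3.png")
cv2.imwrite("pics/s3z.png",cv2.resize(p[200:350,220:420,::-1],None,fx=4,fy=4,interpolation=cv2.INTER_CUBIC))
p,d,K,V=snap("wrist","w3.png")
from rel import rel
rel([.4895,.009,.038])
E
```

```text
t 6.6 tcp [0.4892 0.0097 0.0711] F [ 0.  -0.4 -2. ] gap 0.261 j [-0.52  0.58  0.53  2.09 -0.51  0.6  -0.36]
[[-0.663 -0.     0.749]
 [-0.749 -0.    -0.663]
 [ 0.    -1.    -0.   ]]
cm in tool [0.03 3.31 0.07]
```

View pics/s3z.png

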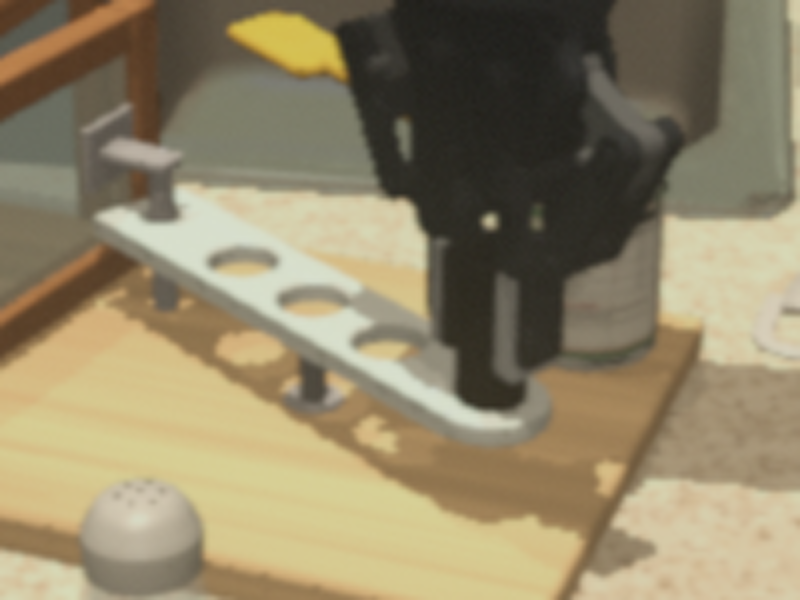

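View pics/w3.png

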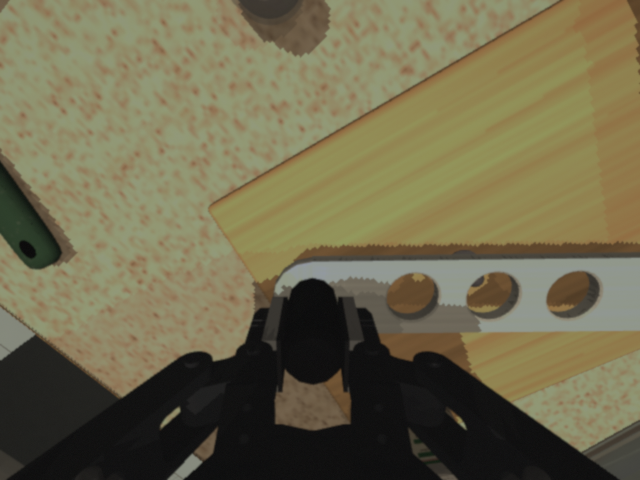

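The side crop shows the bar level and clear above the pin. Now I draw it.

Request:
apply_moves --pt "255 0 0 -0.5 0" --pt "255 0 0 -0.5 0" --pt "255 0 0 -0.5 0" --pt "255 0 0 -0.5 0" --pt "255 0 0 -0.5 0" --pt "255 0 0 -0.5 0" --pt "255 0 0 -0.5 0" --pt "255 0 0 -0.45 0" --pt "255 0 0 0 0" --pt "255 0 0 0 0"

```text
time_s: 7.6
tcp_pos: [0.4599, 0.036, 0.0713]
tcp_rot: [-0.774, 1.72, -1.72]
contact_force: [-0.3, -0.2, -0.5]
finger_gap: 0.262
```

```bash
python3 - <<'E'
from h import *
p,d,K,V=snap("side","s4.png");np.savez("/tmp/side4",p=p,d=d,K=K,V=V)
cv2.imwrite("pics/s4z.png",cv2.resize(p[200:350,220:420,::-1],None,fx=4,fy=4,interpolation=cv2.INTER_CUBIC))
p,d,K,V=snap("wrist","w4.png");np.savez("/tmp/wrist4",p=p,d=d,K=K,V=V)
cv2.imwrite("pics/w4z.png",cv2.resize(p[220:370,440:640,::-1],None,fx=4,fy=4,interpolation=cv2.INTER_CUBIC))
p,d,K,V=snap("top","t4.png");np.savez("/tmp/top4",p=p,d=d,K=K,V=V)
cv2.imwrite("pics/t4z.png",cv2.resize(p[190:310,225:375,::-1],None,fx=4,fy=4,interpolation=cv2.INTER_CUBIC))
from rel import rel
rel([.4895,.009,.038])
E
```

```text
t 7.75 tcp [0.4601 0.0357 0.0713] F [ 0.3  0.  -1.3] gap 0.265 j [-0.6   0.55  0.53  2.15 -0.52  0.56 -0.42]
[[-0.663  0.     0.748]
 [-0.748 -0.    -0.663]
 [-0.    -1.     0.   ]]
cm in tool [0.05 3.34 3.97]
```

View pics/s4z.png

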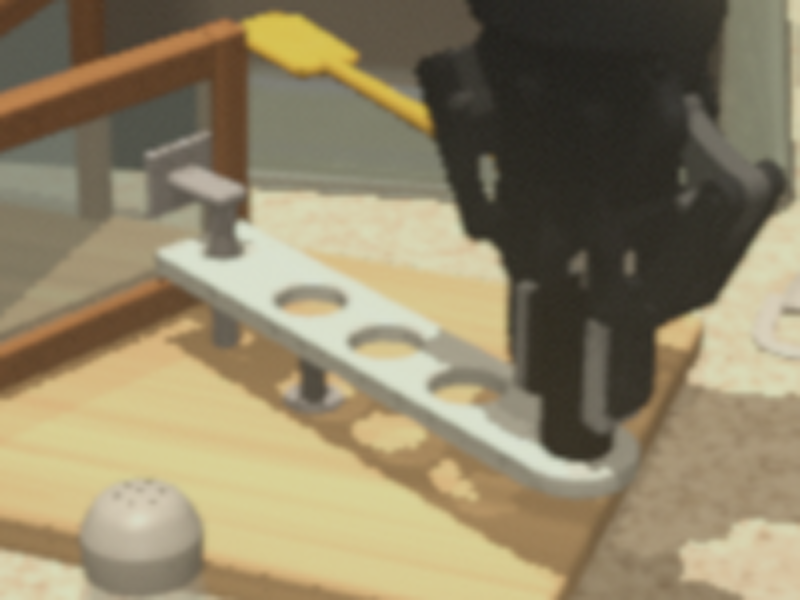

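View pics/w4z.png

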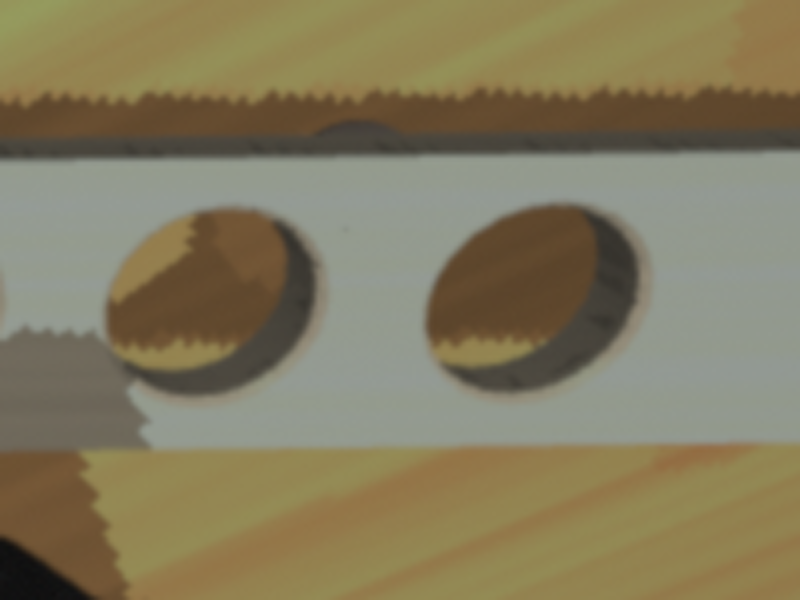

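View pics/t4z.png

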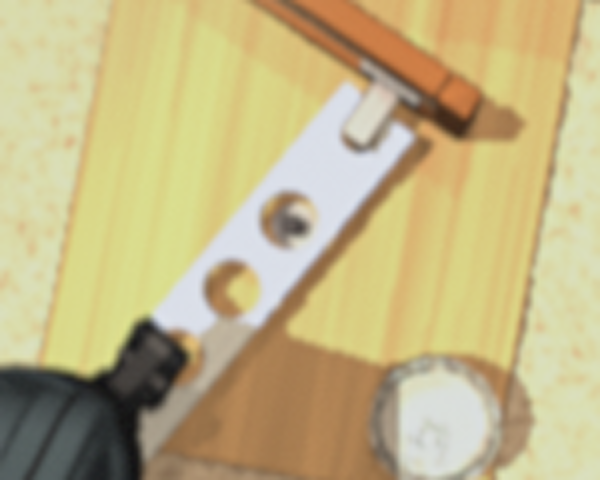

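The top crop shows the pin tip at zoom (294,226), seen through the wanted hole, which is centred at about (289,220). I correct this for height below.

```bash
python3 - <<'E'
from h import *
f=np.load("/tmp/top4.npz");K,V=f["K"],f["V"]
def ray(u,v,z):
    C=w(V,[0,0,0]); D=w(V,np.linalg.inv(K)@[u,v,1])-C; return (C+D*(z-C[2])/D[2])
c=lambda x,y:(225+x/4-.4,190+y/4-.4)
p=ray(*c(294,226),.038);h=ray(*c(289,220),.057);print(p,h, ray(*c(231,289),.057))
M=R.from_rotvec(ctrl.read_state()["tcp_rot"]).as_matrix();print("tool cm",M.T@(p-h)*100)
f=np.load("/tmp/side4.npz");K,V=f["K"],f["V"]
h=ray(220+311/4-.4,200+300/4-.4,.057);p=ray(298.2-.2,288.5,.038);print("side",p,h,M.T@(p-h)*100)
f=np.load("/tmp/wrist4.npz");K,V=f["K"],f["V"]
print("wrist",ray(440+538/4-.4,220+300/4-.4,.057))
E
```

```text
[ 0.55515621 -0.05025566  0.038     ] [ 0.55690571 -0.0490689   0.057     ] [ 0.52656964 -0.02229423  0.057     ]
tool cm [ 0.20511485  1.89995518 -0.05281603]
side [ 0.55623621 -0.04110599  0.038     ] [ 0.5579302  -0.04645185  0.057     ] [-0.28743331  1.89988403 -0.48197562]
wrist [ 0.55810296 -0.04791483  0.057     ]
```

Request:
apply_moves --pt "255 0.1 0.5 0 0" --pt "255 0 0.5 0 0" --pt "255 0 0.5 0 0" --pt "255 0 0.5 0 0" --pt "255 0 0.5 0 0" --pt "255 0 0.4 0 0" --pt "255 0 0.2 0 0" --pt "255 0 0.1 0 0" --pt "255 0 0 0 0" --pt "255 0 0 0 0"

```text
time_s: 8.75
tcp_pos: [0.4593, 0.0352, 0.0394]
tcp_rot: [-0.774, 1.72, -1.72]
contact_force: [0.8, -0.2, -0.3]
finger_gap: 0.262
```

```bash
python3 - <<'E'
from h import *
p,d,K,V=snap("side","s5.png")
cv2.imwrite("pics/s5z.png",cv2.resize(p[200:350,220:420,::-1],None,fx=4,fy=4,interpolation=cv2.INTER_CUBIC))
from rel import rel
rel([.4601,.0357,.0386])
E
```

```text
t 8.8 tcp [0.4593 0.0352 0.0395] F [ 0.6  0.1 -0.4] gap 0.264 j [-0.55  0.61  0.46  2.16 -0.57  0.49 -0.37]
[[-0.663  0.     0.749]
 [-0.749  0.    -0.663]
 [-0.    -1.     0.   ]]
cm in tool [-0.09  0.09  0.02]
```

View pics/s5z.png

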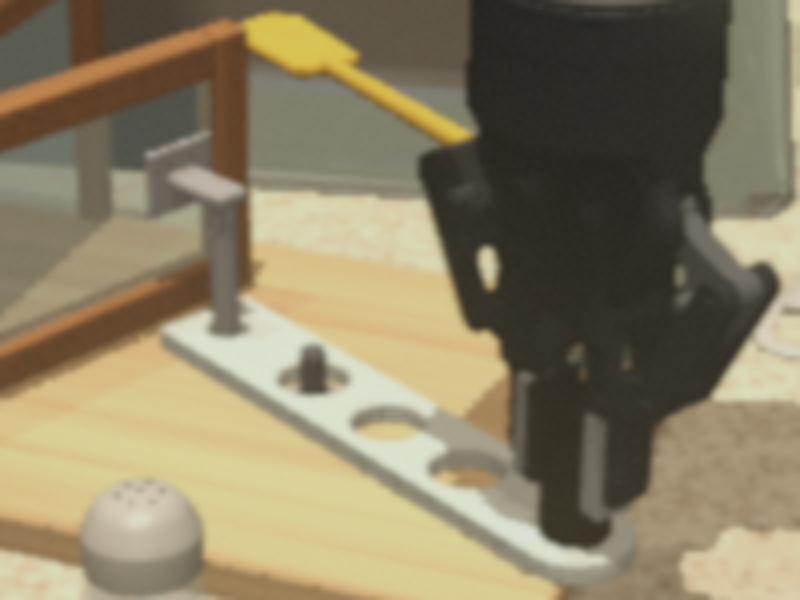

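The pin now stands up through the hole nearest the window. I set the bar down the last millimetre, release it and retreat.

Request:
apply_moves --pt "255 0 0.08 0 0" --pt "255 0 0 0 0" --pt "150 0 0 0 0" --pt "80 0 0 0 0" --pt "0 0 0 0 0" --pt "0 0 0 0 0" --pt "0 0 0 0 0" --pt "0 0 0 0 0" --pt "0 0 0 0 0" --pt "0 0 -0.5 0 0" --pt "0 0 -1.5 0 0" --pt "0 0 -3 0 0" --pt "0 0 -3 0 0" --pt "0 0 -3 0 0" --pt "0 0 -3 0 0" --pt "0 0 -3 0 0" --pt "0 0 0 0 0" --pt "0 0 0 0 0"

```text
time_s: 10.6
tcp_pos: [0.4593, 0.0355, 0.2089]
tcp_rot: [-0.773, 1.72, -1.719]
contact_force: [0.4, -0.7, -0.5]
finger_gap: 1.0
```

```bash
python3 - <<'E'
from h import *
p,d,K,V=snap("side","s6.png")
cv2.imwrite("pics/s6z.png",cv2.resize(p[200:350,220:420,::-1],None,fx=4,fy=4,interpolation=cv2.INTER_CUBIC))
p,d,K,V=snap("wrist","w6.png")
def P(x,y):return pix(K,V,d,x,y)
np.savez("/tmp/wrist6",p=p,d=d,K=K,V=V)
print(find("tin","wrist",V))
from rel import rel
rel([.4601,.0357,.0386])
E
```

```text
[(0.93, [0.4624, -0.0828, 0.0638])]
t 10.75 tcp [0.4584 0.0351 0.2076] F [-1.   0.5  0.2] gap 0.997 j [-0.8   0.3   0.74  2.08 -0.27  0.86 -0.62]
[[-0.663 -0.002  0.748]
 [-0.748 -0.001 -0.663]
 [ 0.002 -1.    -0.001]]
cm in tool [-0.19 16.9   0.11]
```

View pics/s6z.png

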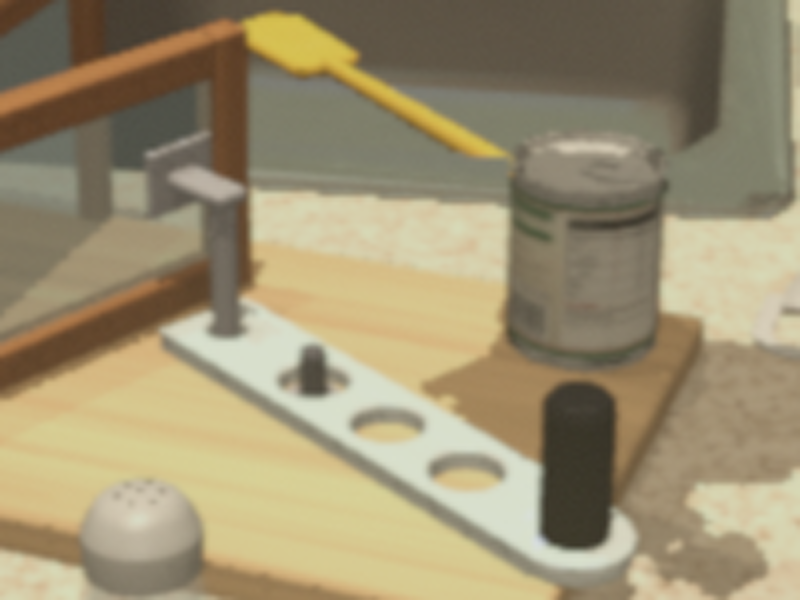

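View pics/w6.png

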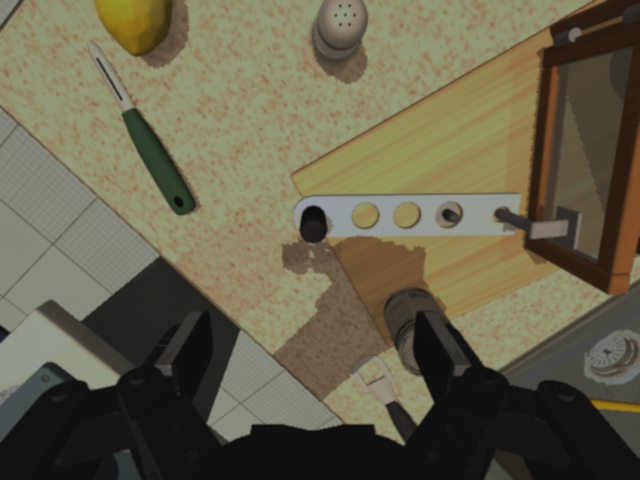

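The pin, at (449,215), sits inside the wanted hole with clear margin all round, and the tin is at the same pixels as at the start. I do a quick flatness check from depth, then hand in.

```bash
python3 - <<'E'
from h import *
f=np.load("/tmp/wrist6.npz");K,V,d=f["K"],f["V"],f["d"]
P=np.array([pix(K,V,d,u,v) for u in [*range(335,350),*range(383,391),*range(424,433),*range(465,490)] for v in range(202,230,2)])
c,*_=np.linalg.lstsq(np.c_[P[:,:2],np.ones(len(P))],P[:,2],rcond=None)
r=P[:,2]-np.c_[P[:,:2],np.ones(len(P))]@c
print("mean z",P[:,2].mean(),"tilt",np.hypot(*c[:2]),"res",r.std())
s=ctrl.read_state();print(s["time_s"],s["contact_force"],s["joint_velocities"].round(3))
print(ctrl.finish_job())
E
```

```text
mean z 0.027099942039998683 tilt 1.3642835861891753 res 0.01873788248922822
10.75 [-1.03508348  0.48231289  0.15795654] [ 0.004  0.005 -0.001 -0.001  0.001 -0.    -0.001]
the job is handed in; nothing more can be done
None
```

The stay's hole nearest the window now sits over the pin, and I handed the job in at about 10.8 s of the 40 s. I took the stay by its knob, lifted it 33 mm clear of the pin, drew it about 40 mm along its own axis and lowered it. I then let go and backed the gripper off about 17 cm above the knob.

**Position:** the last side and wrist pictures show the pin standing up through that hole with clear margin all round. The top camera put the hole within about 2 mm of the pin just before lowering. The side camera gave about 5.6 mm at that moment and disagreed with the top camera, but its sideways reading was the weaker one. The limit is 11 mm.

**Tin:** it appears at the same pixels in the side camera before and after. In the last wrist picture one finger partly hid it, so I did not use the network's position for it from that picture.

**Flatness:** this has no valid number. My depth-plane check failed: it gave a meaningless tilt of 1.36 with a scatter of 19 mm, most likely because knob or background pixels got into the fit. I handed in without repeating it. In the pictures the bar lies flat. The mean depth height of 27 mm, against 24 mm expected for the bar's top, comes from the same spoiled pixels. The tool was also back at its original grasp height when I let go.

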